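Slide the squeegee under the clamp bridge and lock it for dressing

TASK

Load the loose aluminium squeegee into the dressing clamp: slide it lengthwise, lying flat with its blade away from you, from the flared end through the gap under the bridge until it has gently pushed the gauge pin at the far end fully in. Then tighten only the small inner knob on the bridge, clockwise seen from above, until the clamp foot holds the squeegee firmly. Leave the outer ring round the knob and the other things on the table as they are.

Things in the scene. Friction and masses are not known exactly. Their poses are not given: they have to be found in the camera images.
- squeegee_stock (a point): Centre, half-way up, of the loose squeegee's grey aluminium holder: a bar 40 mm wide (own x), 190 long (own y), 24 high (own z up), 0.25 to 0.42 kg. A grey blade, 186 mm long and 8 thick, sticks out 30 mm further at own +x; its top is 13 mm below the bar's top, so fingers take the bar's 40 mm by the upper 13 mm. Starts flat on the table left of the clamp, blade away from the robot.
- jig: Fixed aluminium dressing clamp. Origin on its channel's centre line, under the bed, level with the knob along y. Bed 122 mm wide (own x), y from +170 (loading end) to -175, top 10 mm above the origin. The squeegee travels to own -y, both frames parallel (blade to +x); in the channel its bar's centre runs at x = -15, z = 22 mm. Channel 75 mm wide, 2.5 mm play either side.
- mouth (a point): Mouth of the channel: on its centre line at jig y = +100 mm, on the bed's top; axes as the jig's. The channel lies between two fences 10 mm high above the bed, straight from jig y = +75 to -130 mm; from +125 to +75 mm they flare, about 98 mm apart at the outer end. So fingers that hold the bar must stay over 10 mm above the bed.
- bridge_edge (a point): Middle of the bridge's loading-side lower edge: jig x = 0, y = +40, z = 37 mm; axes as the jig's. The bridge covers jig y from +40 to -30 mm over the bed's whole width, clear height 27 mm above the bed, top 47 mm above the jig's origin; it carries the ring and knob.
- plunger (a joint): Sprung steel gauge pin that meets the bar's front end beyond the bridge: 0 out, 0.006 m fully in, a hard stop. Weak spring (under 0.5 N), so the squeegee stays where pushed. Home = over 0.004. The gauge's setting is unknown within 24 mm: when home, the bar's rear end is at jig y = +50 to +74 mm (10 to 34 mm outside the bridge), so it is pushed home on that end face, by touch.
- knob_grip (a point): On the small inner knob's axis, 15 mm above its lower end: an upright black fluted cylinder, 21 mm in diameter, 26 high, on top of the bridge at jig x = -15, y = 0 mm. Its top is 11 mm above this point; the outer ring's top face is 15.5 mm below it, so fingertips must stay less than 15 mm below this point.
- knob (a joint): Angle of the inner knob, rad, growing clockwise seen from above: starts at 0 to 0.15 (loose), end stop 1.5. It drives the clamp foot down 3.5 mm per rad; the foot meets the squeegee at about 1.15 and holds it firmly from about 1.3. Friction 0.1 N m; it stays where it is left.
- foot: Black sprung clamp foot (gives 4 mm, 3 N preload, 6 N per mm), 20 mm in diameter, under the bridge on the knob's axis. Origin: centre of its underside, 38 mm above the jig's origin at knob 0 (the squeegee's top passes at 34 mm); it moves down as the knob is tightened.
- ring_mark (a point): White mark on the outer ring round the knob's lower end: dark steel, 50 mm in diameter, 12 high, top 60 mm above the jig's origin. It turns very easily about the knob's axis (mark 22 mm from the axis) and must stay as set, to about 4 mm at the mark.
- ink_jar_a: Bystander: black ink jar, 64 mm across and 72 mm high, behind the clamp. Origin at the centre of its underside.
- ink_jar_c: Bystander: white ink jar, 58 mm across and 62 mm high, behind the squeegee. Origin at the centre of its underside.

How it is judged (in metres and radians):
On the way, in this order (a step that is already met when the one before it is completed fails the run):
1. the squeegee lies flat in the channel, under the bridge, and has pushed the gauge pin in by more than 4 mm, with the knob still loose (value of joint plunger above 0.004 m and value of joint knob below 0.6 rad and x of squeegee_stock in the frame of jig between -0.021 and -0.009 m and y of squeegee_stock in the frame of jig below -0.015 m and z of squeegee_stock in the frame of jig below 0.026 m), for 0.2 s.
2. the inner knob is tightened and the foot presses on the squeegee (value of joint knob above 1.1 rad and contact force between foot and squeegee above 2 N), for 0.2 s.
At the end, for the whole second after the job is handed in: Squeegee flat in the channel (within 6 mm of its line, 4 mm of its height, 0.06 rad), centre 15 mm or more past the knob axis, gauge pin in by over 4 mm, knob past 1.1 rad, foot pressing on the squeegee with over 2 N, at rest (all of step 2 and value of joint plunger above 0.004 m and x of squeegee_stock in the frame of jig between -0.021 and -0.009 m and y of squeegee_stock in the frame of jig below -0.015 m and z of squeegee_stock in the frame of jig below 0.026 m and angle between squeegee_stock's own z axis and vertical below 0.06 rad and linear speed of squeegee below 0.01 m/s); the robot touches nothing.
It fails at once if the outer ring is turned: its mark moves more than 4 mm (about 0.18 rad) (distance of ring_mark from where it was at the start of the episode above 0.004 m).
It fails at once if the squeegee is rammed or jammed against the clamp with more than 50 N (contact force between squeegee and jig above 50 N).
It fails at once if an ink jar is moved more than 20 mm (distance of any of ink_jar_a, ink_jar_c from where it was at the start of the episode above 0.02 m).
It also fails if it takes over 61 s, if anything falls off the work surface, if the arm or the gripper's body presses on something with over 40 N, if the wrist force passes 120 N, or if a joint passes its speed limit or range.

ROBOT

A 6-joint arm with a two-finger parallel gripper is mounted at the origin on a cart in front of the work surface, level with it; the furniture and walls round the work are solid. World frame = base frame: x ahead of the robot, y to its left, z up, the work surface at z = 0. Lengths are in m, angles in degrees, forces in N, time in s.
With the tool pointing down it reaches from about 0.25 to 0.725 m from the base axis. Payload 9.7 kg.
Tool frame: the origin (TCP) lies midway between the tips of the shut fingers; the grasp point (between the pads) lies 19 mm behind it; z points along the fingers, y is the direction in which the jaws open and shut (so a half turn about z gives the same grasp; the last joint's range is limited). The gripper opens to 85 mm and grips with 20 to 120 N. Pads are 22 mm wide; open, the fingers measure 114 mm over their backs; the gripper's body (76 mm by 85 mm) begins 54 mm behind the grasp point. The pads swing forward as they close: fully open they stand 13 mm farther back than shut.
Start: joints at [70.989, 4.979, 10.078, 95.1, 0, 90], TCP at [0.179, 0.52, 0.231] pointing down, gripper open.
Joint ranges: [-179.16, 179.16], [-48.56, 103.87], [-65.8, 70.77], [-126.05, 130.52], [-82.76, 87.17], [-180, 180]. Speed limits (degrees/s): [127.2, 127.2, 147.25, 180, 180, 180].

INTERFACE

Orientations are given as [roll, pitch, yaw] about the fixed x, y, z axes, in that order (R = Rz(yaw) Ry(pitch) Rx(roll)).
In Python, from workcell import bot, camera, recognise gives the robot as it stands. The module is installed in compiled form; this text tells all that it offers.
- The arm moves only by the tool apply_moves, never from a script. Its argument "targets" is one flat list of numbers, 7 for each row, row after row: the shift along the world's x, y, z in units of 30 mm (1.0 is 30 mm), then the turn, a rotation vector about the world's x, y, z in units of 6 degrees (1.0 is 6 degrees), then the opening, from 0 (shut) to 1 (fully open). A call has 1 to 5 rows; each row is the pose to reach, as a shift and turn from the pose commanded when the call began; what a row does not reach only later rows make up. A row lasts 1/10 s, in which the tool goes at most 50 mm and 8.59 degrees, less where a joint would pass 70% of its speed; a pose out of reach is approached as far as the arm can. A call with a gripper value outside its range is refused whole. The fingers move at their own pace and stop on an object; "newtons" is the grip in N (left out, the last holds). Time passes only in rows, so rows that repeat a pose let the fingers close. It gives the time, the measured TCP pose, the force and the opening at its end, in the units of the state.
- bot.get_obs(): the state, without advancing time (a new reading comes with each control period).
- camera(name): name is "scene" or "top" or "wrist"; returns a dict with "img" (420x560x3 uint8, red, green, blue), "intrinsics" (3x3 intrinsics, pixels), "origin" and "rotation" of the camera in the world. Camera axes: x right, y up, looking along -z (the intrinsics and any distortion apply to the point x, -y, -z); pixel columns grow to the right and rows downward; lengths in m; the calibration is good to about 2 mm. A picture is of the moment at which its call begins. There is no depth.
- bot.job_done(): hands the job in, once; it reports no verdict.
Trained networks look in the newest picture that a camera, given by its name, has taken for a name from the list of things; names that differ only in an ending like _2 or _b are one class to them, and where a whole thing is asked for, a point or a joint stands for the part that bears it (a point fixed in the world has none). Each returns a list of dicts, best first, with "conf" (0 to 1); they miss things now and then, are a little off and sometimes report something else, mostly with a low value. They report only what shows in the picture. A call takes as long as a camera call.
- recognise(query, camera): "box" ([left, top, right, bottom] in pixels, round what is visible of it).
The state is a dict: "time": time; "q": joint angles; "qd": joint speeds; "joint_efforts": joint torques, N m; "ee_pos": TCP position; "tcp_rot": TCP orientation; "wrist_force": force on the tool from outside, world axes, zero at the start; "torque": the same for the moment, N m; "opening": finger opening in m.
Only numpy, scipy, OpenCV 4.12 (cv2) and the standard library are available. Lean on these libraries where they do the work, as an engineer would, in place of code of your own. Each camera call takes 0.05 s, during which the arm holds its last target.

## Working session

There is one attempt and no reset: what is moved stays moved. The work goes in short steps, Python scripts to look and compute and a tool call to move; the robot and the scene stay as the last step left them, time stands still between calls to the robot, and variables do not carry over. Pictures are saved under pics/ and viewed, and the job is handed in when it is done.

Besides the shell and the picture viewer there is one more tool, called after "Emit:" as name(argument=value, ...), one argument or row to a line, values as JSON. apply_moves: Moves the arm, as the interface text tells. Its arguments: {"type":"object","properties":{"targets":{"type":"array"},"newtons":{"type":"number"}},"required":["targets"]}

```bash
mkdir -p pics; ls; cat > h.py <<'E'
import numpy as np, cv2
from workcell import bot, camera, recognise
def snap(n,f):
    c=camera(n); cv2.imwrite('pics/'+f,c['img'][:,:,::-1]); return c
def pix2plane(c,u,v,z):
    K=np.array(c['intrinsics']);d=np.linalg.inv(K)@[u,v,1.]
    d=np.array([d[0],-d[1],-d[2]]); d=np.array(c['rotation'])@d; o=np.array(c['origin'])
    return o+d*(z-o[2])/d[2]
def proj(c,p):
    q=np.array(c['rotation']).T@(np.array(p)-np.array(c['origin'])); q=np.array([q[0],-q[1],-q[2]])
    q=np.array(c['intrinsics'])@q; return q[:2]/q[2]
E
python3 - <<'E'
from h import *
for n in ['scene','top']:
    c=snap(n,n+'0.png'); print(n,c['intrinsics'],c['origin'],c['rotation'],[k for k in c])
    for q in ['squeegee_stock','jig','knob','ring_mark','foot','plunger','ink_jar_a','ink_jar_c','bridge_edge','mouth']:
        print(q,[(np.round(d['box']).tolist(),round(d['conf'],2)) for d in recognise(q,n)][:2])
print(bot.get_obs())
E
```

```text
pics
scene [[390.28472558   0.         284.33731956]
 [  0.         390.28472558 208.96197722]
 [  0.           0.           1.        ]] [ 0.23308052 -0.57206178  0.56391082] [ 55.49613466   0.46849228 -30.29193282] ['img', 'intrinsics', 'origin', 'rotation']
squeegee_stock [([201.0, 169.0, 247.0, 208.0], 0.73)]
jig [([220.0, 244.0, 388.0, 390.0], 0.86), ([201.0, 167.0, 249.0, 211.0], 0.42)]
knob [([286.0, 270.0, 297.0, 284.0], 0.52)]
ring_mark [([278.0, 277.0, 306.0, 302.0], 0.85)]
foot []
plunger []
ink_jar_a [([312.0, 188.0, 341.0, 222.0], 0.76), ([282.0, 165.0, 300.0, 195.0], 0.68)]
ink_jar_c [([312.0, 188.0, 341.0, 222.0], 0.76), ([282.0, 165.0, 300.0, 195.0], 0.68)]
bridge_edge [([222.0, 244.0, 391.0, 386.0], 0.65)]
mouth [([218.0, 241.0, 393.0, 391.0], 0.74)]
top [[489.934793     0.         280.37221393]
 [  0.         489.934793   212.49117632]
 [  0.           0.           1.        ]] [0.31910334 0.035929   1.33667124] [ 11.27320138   0.59405914 -90.4210661 ] ['img', 'intrinsics', 'origin', 'rotation']
squeegee_stock [([152.0, 214.0, 225.0, 240.0], 0.75)]
jig [([290.0, 208
[... 352 characters left out ...]
0], 0.68)]
mouth [([287.0, 206.0, 418.0, 272.0], 0.63)]
{'time': 1.1, 'q': array([7.09877381e+01, 4.97986633e+00, 1.00789318e+01, 9.50977609e+01,
       9.39703987e-04, 9.00003063e+01]), 'qd': array([-0.04382019, -0.03445588, -0.05650518, -0.02526471, -0.01776502,
       -0.08080651]), 'joint_efforts': array([-6.99207940e-04, -5.20112121e+01,  4.64864016e+01,  1.86228339e-03,
       -1.57305362e-04, -2.50769432e-07]), 'ee_pos': array([0.17917431, 0.52001278, 0.2312813 ]), 'tcp_rot': array([ 1.79998695e+02, -9.39710962e-04,  1.60987432e+02]), 'wrist_force': array([-0.02091941, -0.73773257,  0.27097901]), 'torque': array([-0.08881777,  0.01191966, -0.02522976]), 'opening': 0.08554210979014164}
```

View pics.

```bash
python3 - <<'E'
import cv2
a=cv2.imread('pics/scene0.png');b=cv2.imread('pics/top0.png')
cv2.imwrite('pics/s_z.png',cv2.resize(a[150:400,190:400],None,fx=3,fy=2.4*1.0,interpolation=cv2.INTER_CUBIC)[:600])
cv2.imwrite('pics/t_z.png',cv2.resize(b[140:290,140:430],None,fx=2.7,fy=2.7,interpolation=cv2.INTER_CUBIC))
E
```

```text
(no output)
```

View pics/s_z.png

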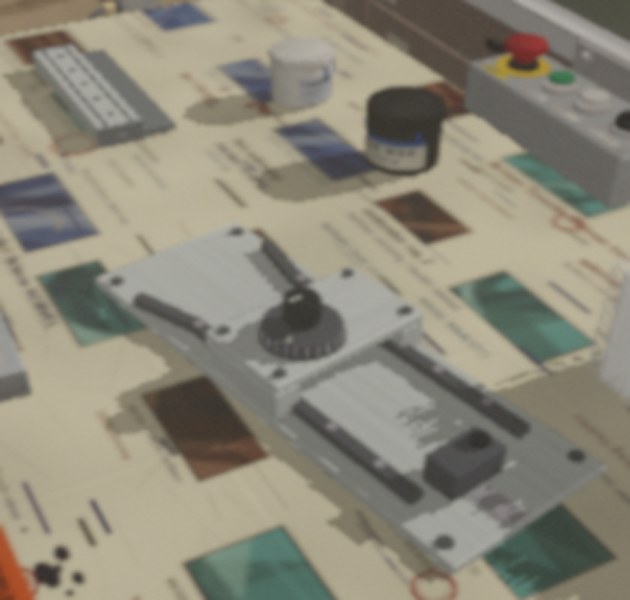

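View pics/t_z.png

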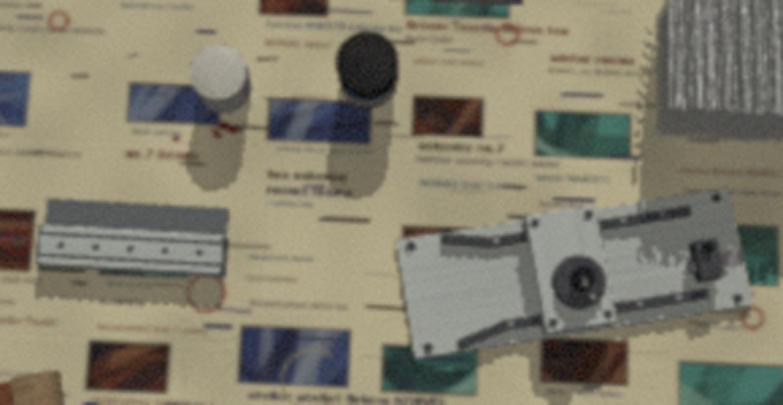

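View pics/top0.png

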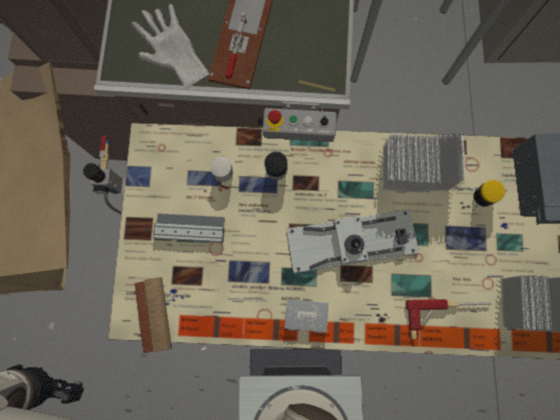

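View pics/scene0.png

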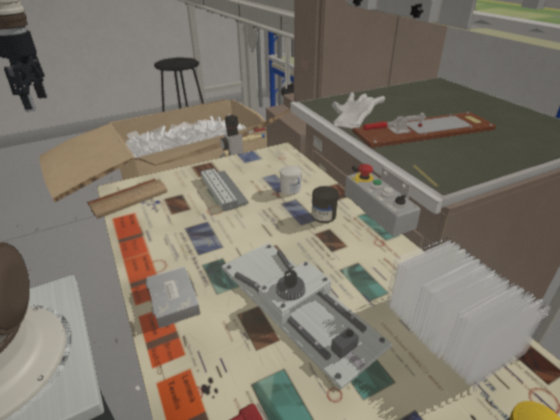

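```bash
cat >> h.py <<'E'
from scipy.spatial.transform import Rotation as Ro
from scipy.optimize import least_squares
_c=camera
def camera(n):
    c=dict(_c(n)); c['rotation']=Ro.from_euler('xyz',c['rotation'],degrees=True).as_matrix(); return c
def jp(p,th): # frame pose x,y,yaw
    x,y,a=th; a=np.radians(a); p=np.atleast_2d(p)
    return np.c_[x+np.cos(a)*p[:,0]-np.sin(a)*p[:,1], y+np.sin(a)*p[:,0]+np.cos(a)*p[:,1], p[:,2]]
def fit(c,local,px,x0):
    f=lambda t:np.concatenate([proj(c,q)-p for q,p in zip(jp(local,t),px)])
    r=least_squares(f,x0,loss='soft_l1',x_scale=[.01,.01,1]); return r.x, np.round(f(r.x).reshape(-1,2),1).tolist()
E
python3 - <<'E'
from h import *
c=camera('top')
o=bot.get_obs(); print(o['time'],proj(c,o['ee_pos']))
z=lambda L:[(140+(u+.5)/2.7-.5,140+(v+.5)/2.7-.5) for u,v in L]
# squeegee: bar top corners (z .024) own frame: +x away
L=[[.02,.095,.024],[.02,-.095,.024],[-.02,-.095,.024],[-.02,.095,.024]]
print(fit(c,L,z([(40,226),(227,236),(222,276),(37,264)]),[.35,.35,0]))
J=[[.061,.170,.01],[-.061,.170,.01],[-.061,-.175,.01],[.061,-.175,.01],[-.015,0,.0865]]
print(fit(c,J,z([(397,240),(415,357),(752,303),(735,188),(579,281)]),[.35,-.1,0]))
print([pix2plane(c,u,v,.0) for u,v in z([(219,72),(367,65)])])
E
```

```text
1.15 [ 62.60452761 377.72862212]
(array([ 0.52800657,  0.29793944, -3.94800761]), [[-0.1, -0.3], [0.0, 0.2], [0.6, -0.1], [-0.6, 0.2]])
(array([ 0.5035983 , -0.14492701,  8.29696778]), [[-0.5, -0.3], [-0.2, 0.5], [0.8, 1.0], [-2.1, 0.0], [2.1, -1.5]])
[array([0.72081255, 0.21598824, 0.        ]), array([0.72683381, 0.06030865, 0.        ])]
```

Emit:
apply_moves(
  targets=[1.17,-0.7,-0.1,0,0,-1.25,1,2.34,-1.4,-0.2,0,0,-2.5,1,3.5,-2.1,-0.3,0,0,-3.75,1,4.7,-2.8,-0.4,0,0,-5,1,5.85,-3.5,-0.5,0,0,-6.25,1],
)

```text
time: 1.65
ee_pos: [0.356, 0.414, 0.2163]
tcp_rot: [180.0, -0.0, 123.2]
wrist_force: [-0.7, 0.8, -0.7]
opening: 0.0856
```

Emit:
apply_moves(
  targets=[1.17,-0.7,-0.1,0,0,-1.25,1,2.34,-1.4,-0.2,0,0,-2.5,1,3.5,-2.1,-0.3,0,0,-3.75,1,4.7,-2.8,-0.4,0,0,-5,1,5.85,-3.5,-0.5,0,0,-6.25,1],
)

```text
time: 2.15
ee_pos: [0.5316, 0.3089, 0.2012]
tcp_rot: [180.0, -0.0, 85.7]
wrist_force: [-0.3, 1.0, -0.1]
opening: 0.0855
```

```bash
python3 - <<'E'
from h import *
c=camera('wrist'); cv2.imwrite('pics/w1.png',c['img'][:,:,::-1])
o=bot.get_obs(); print(o['time'],o['ee_pos'],o['tcp_rot'],o['wrist_force'],c['origin'])
print([proj(c,p) for p in jp([[.02,.095,.024],[.02,-.095,.024],[-.02,-.095,.024],[-.02,.095,.024]],[.528,.298,-3.95])])
E
```

```text
2.2 [0.53546881 0.30577557 0.19967228] [1.79941720e+02 9.60334451e-02 8.50317278e+01] [-0.6753968  -4.09207366 -2.60894982] [0.53722892 0.38237988 0.34282181]
[array([295.48267564,  89.78643301]), array([293.68677302, 280.28159025]), array([255.69033629, 280.48491697]), array([250.54726759,  90.06627786])]
```

View pics/w1.png

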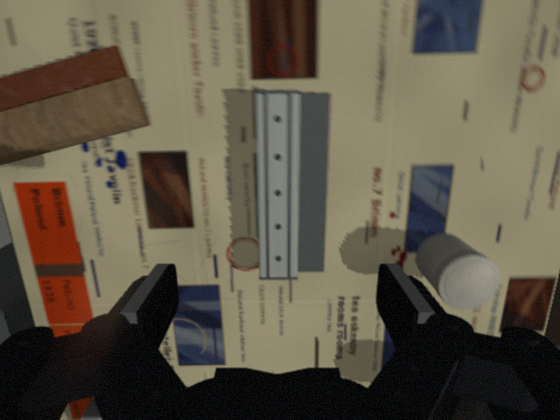

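```bash
python3 - <<'E'
from h import *
c=camera('wrist'); o=bot.get_obs(); print(o['time'],o['ee_pos'],o['tcp_rot'],o['wrist_force'])
im=c['img'][:,:,::-1].copy(); cv2.imwrite('pics/w2.png',cv2.resize(im[80:300,220:360],None,fx=2.7,fy=2.7,interpolation=cv2.INTER_CUBIC))
E
```

```text
2.25 [0.53322737 0.30717668 0.19982286] [-1.79970579e+02  8.05066024e-02  8.55080894e+01] [-0.6184822  -0.31791842 -0.4368357 ]
```

View pics/w2.png

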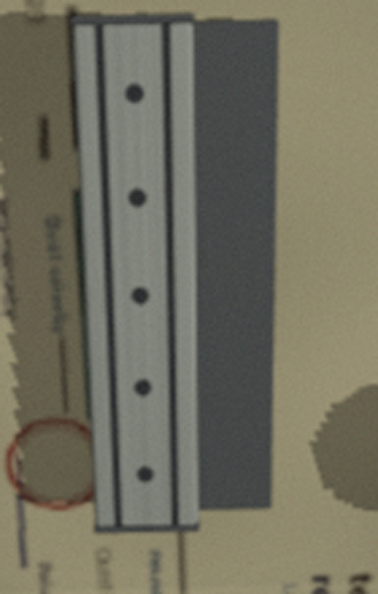

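```bash
python3 - <<'E'
from h import *
c=camera('wrist'); o=bot.get_obs(); print(o['time'],o['ee_pos'],o['tcp_rot'],o['wrist_force'])
z=lambda L:[(220+(u+.5)/2.7-.5,80+(v+.5)/2.7-.5) for u,v in L]
L=[[-.02,.095,.024],[.02,.095,.024],[.02,-.095,.024],[-.02,-.095,.024],[.05,.093,.011],[.05,-.093,.011]]
t,e=fit(c,L,z([(74,24),(193,22),(198,524),(96,527),(277,20),(270,507)]),[.53,.3,-4])
print(t,e, jp([0,.04,0],t))
E
```

```text
2.3 [0.53163997 0.30841122 0.20031886] [-1.79942378e+02  4.60978543e-02  8.57828372e+01] [-0.95048287 -0.05016687 -0.2901506 ]
[ 0.52740909  0.29995892 -3.12754184] [[-1.3, -2.6], [-0.1, -2.9], [0.1, 3.6], [-0.4, 3.3], [0.9, -0.0], [0.6, 1.7]] [[0.52959144 0.33989934 0.        ]]
```

Emit:
apply_moves(
  targets=[0,0.4,-1.2,0,0,0.12,1,0,0.82,-2.5,0,0,0.12,1,0,0.82,-3.8,0,0,0.12,1,0,0.82,-5,0,0,0.12,1,0,0.82,-5.6,0,0,0.12,1],
)

```text
time: 2.8
ee_pos: [0.5278, 0.3346, 0.0298]
tcp_rot: [-179.8, 0.1, 86.9]
wrist_force: [0.4, 0.1, -0.7]
opening: 0.0853
```

Emit:
apply_moves(
  targets=[0,0,-0.4,0,0,0,1,0,0,-0.78,0,0,0,1,0,0,-0.78,0,0,0,1],
)

```text
time: 3.1
ee_pos: [0.5295, 0.3347, 0.0091]
tcp_rot: [-179.9, 0.0, 86.8]
wrist_force: [-0.1, -1.0, 0.2]
opening: 0.0857
```

```bash
python3 - <<'E'
from h import *
c=camera('wrist'); cv2.imwrite('pics/w3.png',c['img'][:,:,::-1])
o=bot.get_obs(); print(o['time'],o['ee_pos'],o['tcp_rot'],o['wrist_force'],c['origin'])
E
```

```text
3.15 [0.53002209 0.33486488 0.01018872] [ 1.79995905e+02 -8.84780504e-03  8.67447243e+01] [-0.40713582  0.67907105  0.65333217] [0.53394103 0.4083922  0.15070969]
```

View pics/w3.png

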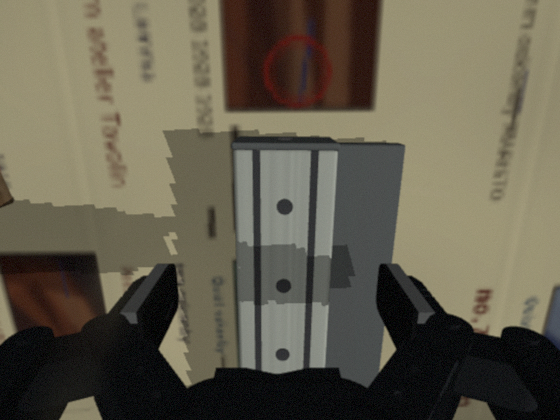

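The bar (columns 236–336, centre about 285) sits between the open fingers (pads at about 178 and 378), well aligned. Closing.

Emit:
apply_moves(
  targets=[0,0,0,0,0,0,0.3,0,0,0,0,0,0,0.3,0,0,0,0,0,0,0.3,0,0,0,0,0,0,0.3,0,0,0,0,0,0,0.3],
  newtons=80,
)

```text
time: 3.65
ee_pos: [0.5308, 0.3349, 0.0112]
tcp_rot: [179.9, -0.1, 86.7]
wrist_force: [-0.2, -0.0, 5.5]
opening: 0.0377
```

Emit:
apply_moves(
  targets=[0,0,0,0,0,0,0.2,0,0,0,0,0,0,0.2,0,0,0,0,0,0,0.2],
)

```text
time: 3.95
ee_pos: [0.5308, 0.335, 0.0112]
tcp_rot: [179.9, -0.1, 86.7]
wrist_force: [0.6, -0.6, 6.5]
opening: 0.0381
```

```bash
python3 - <<'E'
from h import *
c=camera('wrist'); cv2.imwrite('pics/w4.png',c['img'][:,:,::-1])
o=bot.get_obs(); print(o['time'],o['ee_pos'],o['tcp_rot'],o['wrist_force'],o['opening'])
E
```

```text
4.0 [0.53084135 0.33492871 0.01118442] [ 1.79902584e+02 -6.55763666e-02  8.67063279e+01] [-0.59183071 -0.94951122  5.42813946] 0.03774028959522921
```

View pics/w4.png

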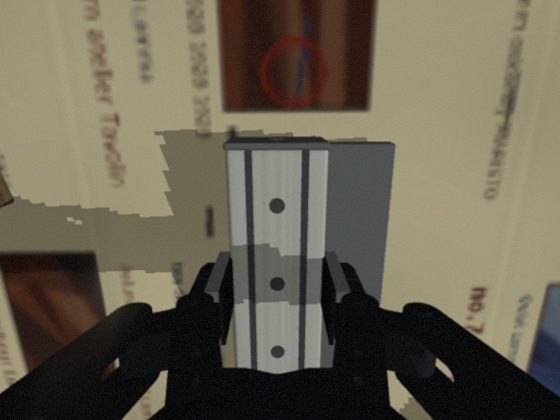

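```bash
python3 - <<'E'
from h import *
c=camera('wrist'); print('rear end',pix2plane(c,277,149,.024),bot.get_obs()['ee_pos'])
for n in ['top','scene']:
    c=camera(n); np.savez(n+'.npz',**{k:c[k] for k in c}); im=c['img'][:,:,::-1]
    if n=='top': im=cv2.resize(im[200:280,280:425],None,fx=5.5,fy=5.5,interpolation=cv2.INTER_CUBIC)
    else: im=cv2.resize(im[235:395,215:395],None,fx=3.7,fy=3.7,interpolation=cv2.INTER_CUBIC)
    cv2.imwrite('pics/%s_jig.png'%n,im)
E
```

```text
rear end [0.53419861 0.39148774 0.024     ] [0.5308541  0.33490174 0.01119364]
```

View pics/top_jig.png

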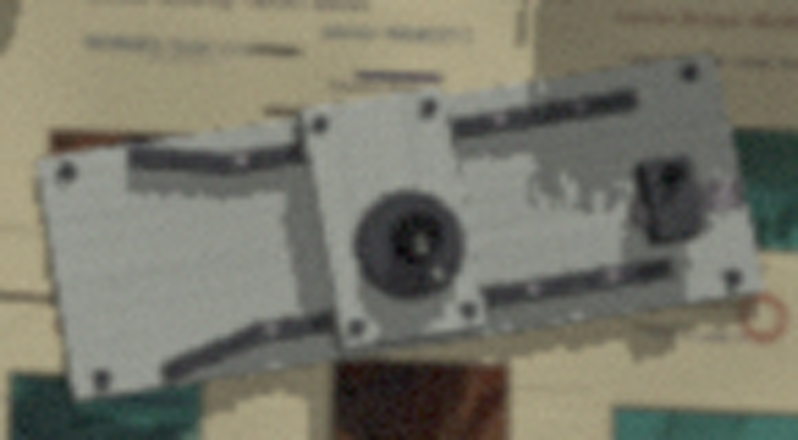

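View pics/scene_jig.png

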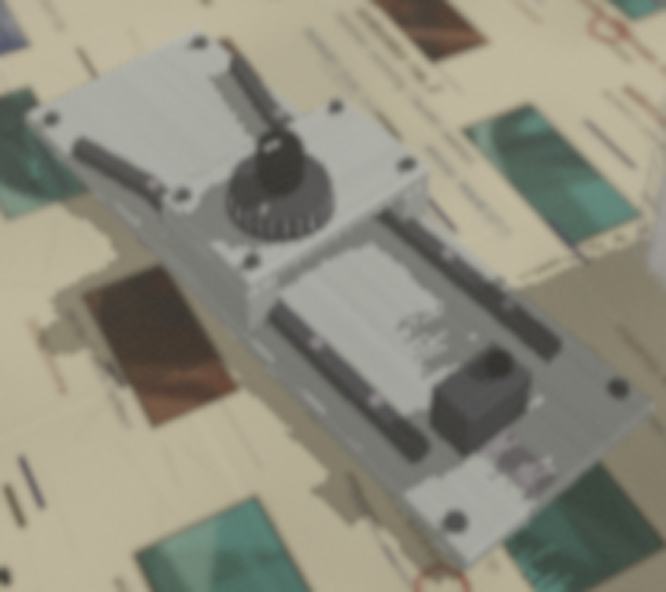

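```bash
python3 - <<'E'
from h import *
B=[[.061,.170,.01],[-.061,.170,.01],[-.061,-.175,.01],[.061,-.175,.01]]
G=[[.061,.040,.047],[-.061,.040,.047],[-.061,-.03,.047],[.061,-.03,.047]]
K=[[-.015,0,.060],[-.015,0,.0865]]
L=B+G+K
P={'top':[(39,160),(77,402),(762,292),(718,58),(303,112),(343,350),(485,325),(446,88),(410,244),(416,241)],
'scene':[(197,32),(27,117),(468,568),(655,405),(343,95),(165,193),(250,290),(428,180),(280,190),(281,140)]}
off={'top':(280,200,5.5),'scene':(215,235,3.7)}
cs={};px={}
for n in P:
    cs[n]=dict(np.load(n+'.npz')); a,b,s=off[n]; px[n]=[(a+(u+.5)/s-.5,b+(v+.5)/s-.5) for u,v in P[n]]
    print(n,fit(cs[n],L,px[n],[.5,-.145,8]))
def f(t): return np.concatenate([proj(cs[n],q)-p for n in P for q,p in zip(jp(L,t),px[n])])
r=least_squares(f,[.5,-.145,8],x_scale=[.01,.01,1],loss='soft_l1');print(r.x)
E
```

```text
top (array([ 0.50253405, -0.14455023,  8.17005217]), [[-0.6, -0.2], [-0.6, -0.0], [0.7, 0.8], [-0.3, -0.3], [-0.5, -1.0], [0.1, 0.9], [0.6, 1.5], [-0.7, -0.5], [0.5, 0.1], [0.9, -0.8]])
scene (array([ 0.50371893, -0.14561313,  8.52587827]), [[0.4, -1.1], [-0.9, -0.3], [0.1, 0.1], [1.3, 0.3], [0.1, -0.1], [-2.5, 2.3], [-1.4, -0.2], [2.3, -3.3], [0.2, -1.3], [-0.0, 1.4]])
[ 0.50339773 -0.14523304  8.42128077]
```

Emit:
apply_moves(
  targets=[0,0,0.3,0,0,0,0.2,0,0,0.9,0,0,0,0.2,0,0,1.6,0,0,0,0.2,-0.2,-0.6,2,0,0,0.2,0.2,-0.5,-1.5,2,0,0,0.4,0.2],
  newtons=100,
)

```text
time: 4.65
ee_pos: [0.5159, 0.2904, 0.072]
tcp_rot: [179.9, -0.1, 89.2]
wrist_force: [0.1, -0.1, -2.5]
opening: 0.0374
```

Emit:
apply_moves(
  targets=[-0.4,-1.1,0,0,0,0.3,0.2,-0.8,-2.3,0,0,0,0.6,0.2,-1.3,-3.6,0,0,0,0.9,0.2,-1.7,-4.8,0,0,0,1.2,0.2,-2.1,-5.5,0,0,0,1.5,0.2],
)

```text
time: 5.15
ee_pos: [0.4511, 0.1225, 0.07]
tcp_rot: [-180.0, 0.0, 98.1]
wrist_force: [-0.1, -0.1, -2.8]
opening: 0.037
```

Emit:
apply_moves(
  targets=[-0.07,-0.39,0,0,0,0.03,0.2,-0.07,-0.39,0,0,0,0.03,0.2,-0.07,-0.39,0,0,0,0.03,0.2],
)

```text
time: 5.45
ee_pos: [0.4506, 0.1134, 0.0701]
tcp_rot: [180.0, -0.0, 98.2]
wrist_force: [-0.3, -0.7, -2.7]
opening: 0.0375
```

```bash
python3 - <<'E'
from h import *
c=camera('wrist'); cv2.imwrite('pics/w5.png',c['img'][:,:,::-1])
t=camera('top');s=camera('scene')
o=bot.get_obs(); print(o['time'],o['ee_pos'],o['tcp_rot'],o['wrist_force'],o['opening'],o['torque'])
cv2.imwrite('pics/t5.png',cv2.resize(t['img'][150:290,170:430,::-1],None,fx=3,fy=3,interpolation=cv2.INTER_CUBIC))
cv2.imwrite('pics/s5.png',cv2.resize(s['img'][180:390,150:390,::-1],None,fx=2.8,fy=2.8,interpolation=cv2.INTER_CUBIC))
E
```

```text
5.6 [0.45035804 0.11371659 0.06976788] [-1.79984082e+02 -9.25583779e-03  9.83295362e+01] [ 0.54628043 -0.96594255 -2.82948589] 0.03721526836503655 [ 0.10873234  0.03881866 -0.01823646]
```

View pics/t5.png

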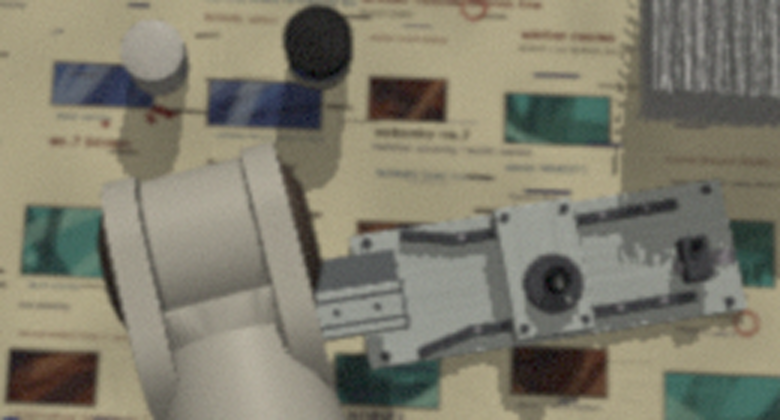

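View pics/s5.png

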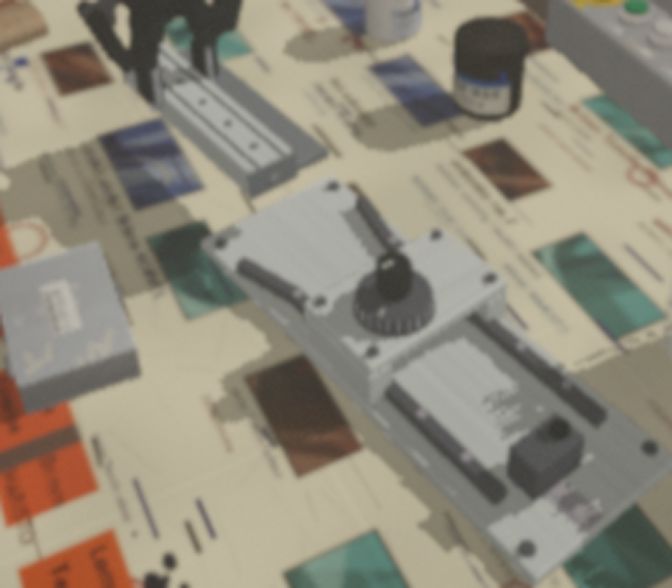

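View pics/w5.png

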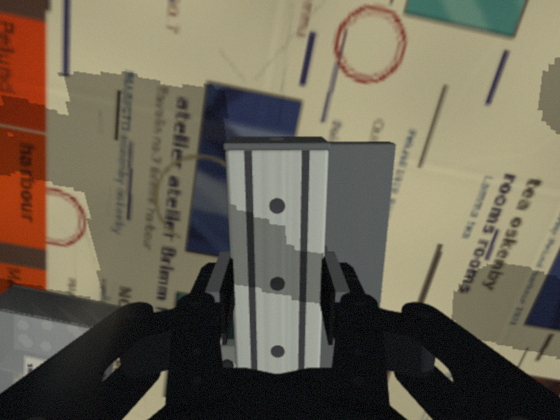

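The bar hangs level just before the bed, pointing down the channel: in the top view its front end is at about (405,305), before the flare at (425,350). Lowering.

Emit:
apply_moves(
  targets=[0,0,-0.6,0,0,0,0.2,0,0,-1.2,0,0,0,0.2,0,0,-1.5,0,0,0,0.2,0,0,-1.61,0,0,0,0.2,0,0,-1.61,0,0,0,0.2],
)

```text
time: 6.1
ee_pos: [0.45, 0.1131, 0.0216]
tcp_rot: [-180.0, 0.0, 98.3]
wrist_force: [-1.4, 0.3, -0.8]
opening: 0.0371
```

```bash
python3 - <<'E'
from h import *
t=camera('top');s=camera('scene')
o=bot.get_obs(); print(o['time'],o['ee_pos'],o['tcp_rot'],o['wrist_force'],o['opening'],o['torque'])
for n,c in (('t',t),('s',s)):
    print(n,[np.round(proj(c,p),1).tolist() for p in jp([[x-.015,.130,z] for x in(-.02,.02,.05) for z in (.034,)],[.503,-.145,8.3])])
cv2.imwrite('pics/t6.png',cv2.resize(t['img'][190:290,260:430,::-1],None,fx=4.5,fy=4.5,interpolation=cv2.INTER_CUBIC))
cv2.imwrite('pics/s6.png',cv2.resize(s['img'][200:340,170:350,::-1],None,fx=4,fy=4,interpolation=cv2.INTER_CUBIC))
E
```

```text
6.2 [0.45052336 0.11315394 0.02227753] [ 1.79946081e+02 -6.82144383e-03  9.83001052e+01] [-0.29881129  0.37455369 -1.7911364 ] 0.03687496428450271 [0.04627641 0.02249972 0.00345559]
t [[306.7, 259.9], [304.2, 245.2], [302.4, 234.2]]
s [[241.2, 261.9], [257.5, 253.6], [269.2, 247.6]]
```

View pics/t6.png

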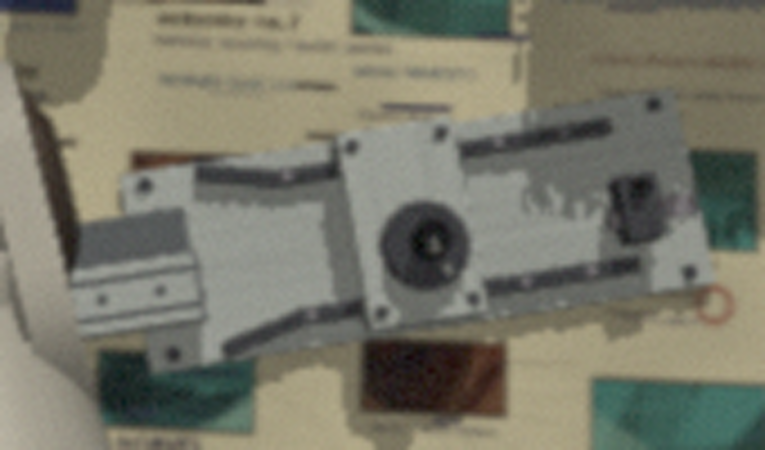

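View pics/s6.png

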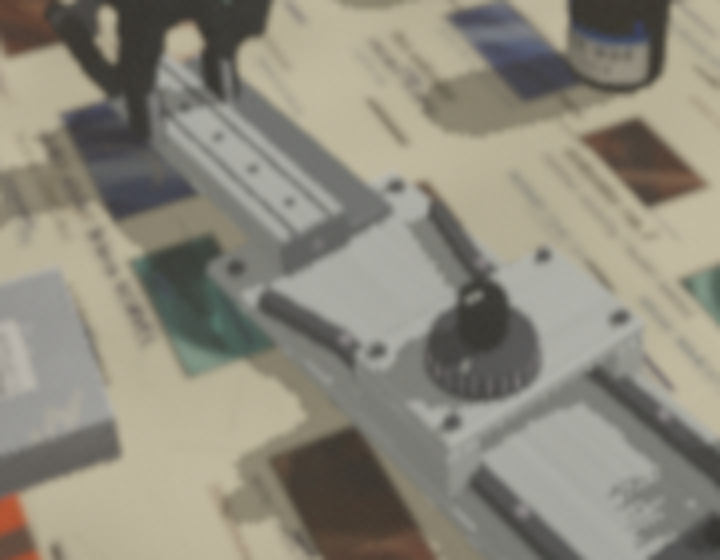

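Emit:
apply_moves(
  targets=[0.12,-0.5,-0.01,0,0,0,0.2,0.2,-1,-0.01,0,0,0,0.2,0.27,-1.5,-0.01,0,0,0,0.2,0.32,-1.9,-0.01,0,0,0,0.2,0.32,-1.9,-0.01,0,0,0,0.2],
)

```text
time: 6.7
ee_pos: [0.4601, 0.0549, 0.0218]
tcp_rot: [180.0, 0.0, 98.2]
wrist_force: [0.3, 1.0, -3.2]
opening: 0.0369
```

```bash
python3 - <<'E'
from h import *
t=camera('top');s=camera('scene')
o=bot.get_obs(); print(o['time'],o['ee_pos'],o['tcp_rot'],o['wrist_force'],o['opening'],o['torque'])
cv2.imwrite('pics/t7.png',cv2.resize(t['img'][190:290,260:430,::-1],None,fx=4.5,fy=4.5,interpolation=cv2.INTER_CUBIC))
cv2.imwrite('pics/s7.png',cv2.resize(s['img'][200:340,170:350,::-1],None,fx=4,fy=4,interpolation=cv2.INTER_CUBIC))
E
```

```text
6.8 [0.45987403 0.05589286 0.02160771] [ 1.79968806e+02 -1.09893276e-02  9.82440383e+01] [-0.01464034 -0.33987381 -2.1771899 ] 0.03740912821589218 [-0.03922488  0.03208524 -0.00595358]
```

View pics/t7.png

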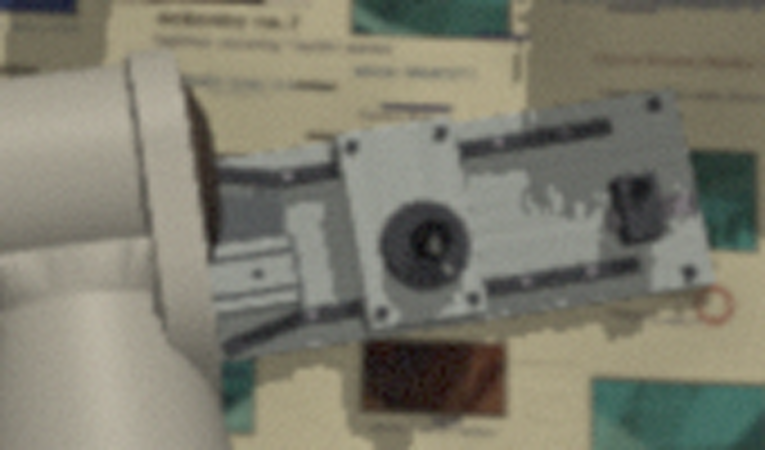

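View pics/s7.png

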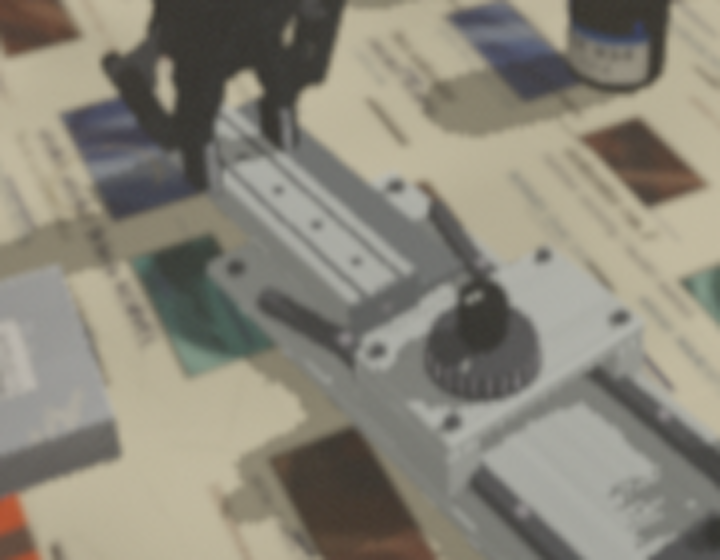

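Emit:
apply_moves(
  targets=[0.05,-0.3,-0.02,0,0,0,0.2,0.1,-0.6,-0.02,0,0,0,0.2,0.15,-0.9,-0.02,0,0,0,0.2,0.17,-1.1,-0.02,0,0,0,0.2,0.17,-1.1,-0.02,0,0,0,0.2],
)

```text
time: 7.3
ee_pos: [0.4654, 0.0218, 0.0213]
tcp_rot: [179.9, 0.0, 98.2]
wrist_force: [0.3, 0.5, 4.7]
opening: 0.0373
```

```bash
python3 - <<'E'
from h import *
s=camera('scene');w=camera('wrist')
o=bot.get_obs(); print(o['time'],o['ee_pos'],o['tcp_rot'],o['wrist_force'],o['opening'],o['torque'])
cv2.imwrite('pics/w8.png',w['img'][:,:,::-1])
cv2.imwrite('pics/s8.png',cv2.resize(s['img'][200:340,170:350,::-1],None,fx=4,fy=4,interpolation=cv2.INTER_CUBIC))
E
```

```text
7.4 [0.46543539 0.02181807 0.02129621] [1.79927451e+02 8.19813502e-02 9.82369603e+01] [ 0.71731961 -1.03050599  5.46942698] 0.03751953815478057 [-0.16023537 -0.04227473  0.05514489]
```

View pics/s8.png

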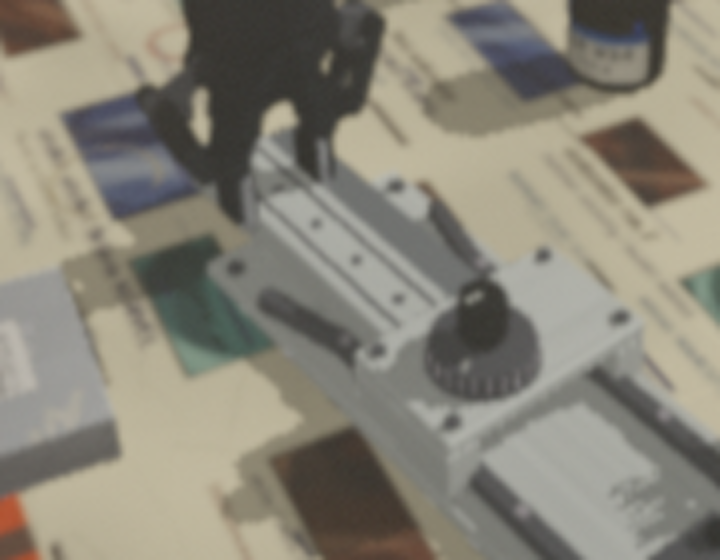

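View pics/w8.png

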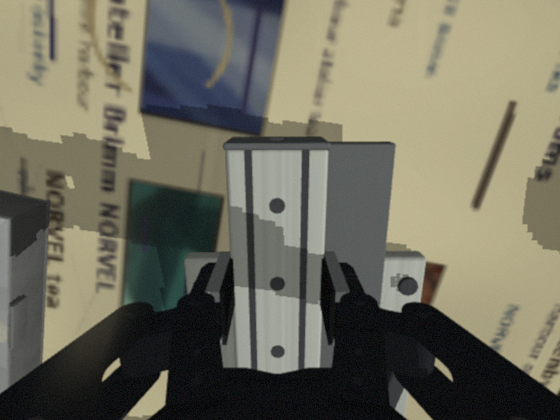

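Emit:
apply_moves(
  targets=[0.06,-0.4,0.01,0,0,0,0.2,0.12,-0.8,0.01,0,0,0,0.2,0.18,-1.2,0.01,0,0,0,0.2,0.23,-1.6,0.01,0,0,0,0.2,0.23,-1.6,0.01,0,0,0,0.2],
)

```text
time: 7.9
ee_pos: [0.4721, -0.0275, 0.0213]
tcp_rot: [180.0, 0.1, 98.2]
wrist_force: [0.6, -3.1, 5.4]
opening: 0.0369
```

Emit:
apply_moves(
  targets=[0.06,-0.4,0,0,0,0,0.2,0.12,-0.8,0,0,0,0,0.2,0.18,-1.2,0,0,0,0,0.2,0.22,-1.5,0,0,0,0,0.2,0.22,-1.5,0,0,0,0,0.2],
)

```text
time: 8.4
ee_pos: [0.4785, -0.072, 0.0213]
tcp_rot: [180.0, 0.1, 98.2]
wrist_force: [0.1, -2.1, 5.4]
opening: 0.037
```

```bash
python3 - <<'E'
from h import *
s=camera('scene');w=camera('wrist')
o=bot.get_obs(); print(o['time'],o['ee_pos'],o['tcp_rot'],o['wrist_force'],o['opening'],o['torque'])
cv2.imwrite('pics/w9.png',w['img'][:,:,::-1])
cv2.imwrite('pics/s9.png',cv2.resize(s['img'][200:340,170:350,::-1],None,fx=4,fy=4,interpolation=cv2.INTER_CUBIC))
E
```

```text
8.5 [ 0.47857062 -0.07192669  0.0213052 ] [1.79978701e+02 1.24820516e-01 9.82074826e+01] [-3.98549207e-03 -4.87273741e+00  4.77498741e+00] 0.03693804126123675 [-0.76226609 -0.10542713  0.02900132]
```

View pics/s9.png

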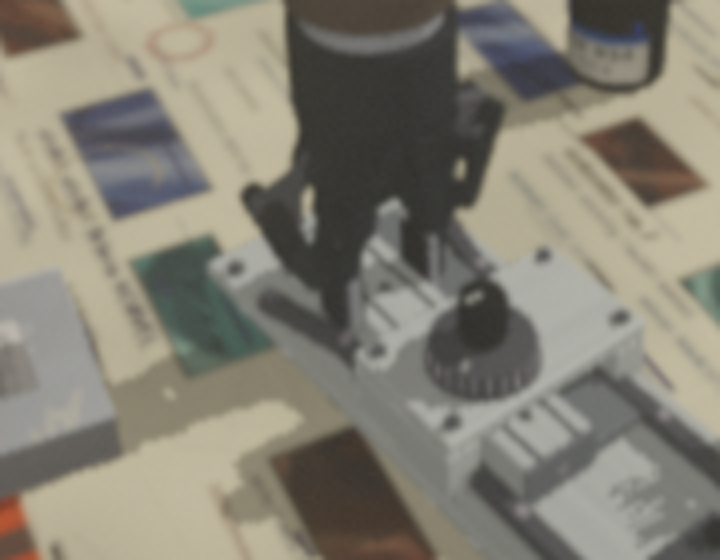

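View pics/w9.png

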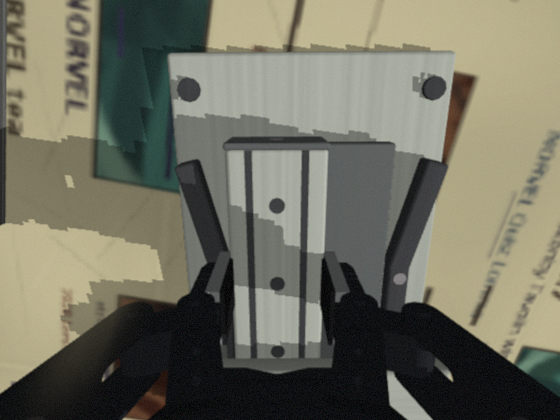

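The bar lies in the channel under the bridge; its front shows beyond the bridge in the scene view. Releasing, rising and backing off behind its rear end.

Emit:
apply_moves(
  targets=[0,0,0.02,0,0,0,0.7,0,0,0.02,0,0,0,0.7,0,0,0.02,0,0,0,0.7,0,0,0.3,0,0,0,0.7,0,0,1,0,0,0,0.7],
)

```text
time: 9.0
ee_pos: [0.477, -0.0699, 0.0501]
tcp_rot: [-179.8, -0.1, 98.3]
wrist_force: [0.3, -0.4, 0.2]
opening: 0.0596
```

```bash
python3 - <<'E'
from h import *
w=camera('wrist')
o=bot.get_obs(); print(o['time'],o['ee_pos'],o['tcp_rot'],o['wrist_force'],o['opening'],o['torque'])
cv2.imwrite('pics/w10.png',w['img'][:,:,::-1]); np.savez('w10.npz',**w)
E
```

```text
9.05 [ 0.47912785 -0.070142    0.05467174] [1.79863066e+02 4.12954904e-02 9.83032395e+01] [ 0.93594949 -0.55158467  3.54702474] 0.059567464049711805 [-0.00954895 -0.0643852  -0.02300977]
```

View pics/w10.png

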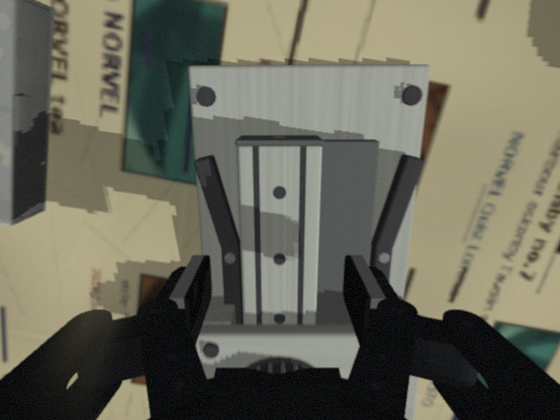

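```bash
python3 - <<'E'
from h import *
c=dict(np.load('w10.npz')); J=np.array([.503,-.145]);a=np.radians(8.3)
R=np.array([[np.cos(a),np.sin(a)],[-np.sin(a),np.cos(a)]])
for u,v,z in [(237,146,.034),(322,146,.034),(191,66,.01),(429,66,.01)]:
    p=pix2plane(c,u,v,z); print(p,R@(p[:2]-J))
print('cam',c['origin'])
tgt=jp([-.015,.165,0],[.503,-.145,8.3]);print(tgt)
E
```

```text
[ 0.45095584 -0.01886975  0.034     ] [-0.03329136  0.13232203]
[ 0.48975806 -0.01316427  0.034     ] [0.00592806 0.13236641]
[0.42144034 0.01380691 0.01      ] [-0.05778063  0.16891718]
[0.53861763 0.03095186 0.01      ] [0.0606443  0.16896728]
cam [0.46689982 0.0030494  0.19176962]
[[0.46433834 0.01610641 0.        ]]
```

Emit:
apply_moves(
  targets=[-0.1,0.8,0.3,0,0,0,0.7,-0.25,1.8,0.3,0,0,0,0,-0.4,2.7,0.3,0,0,0,0,-0.43,2.87,0.2,0,0,0,0,-0.43,2.87,0,0,0,0,0],
  newtons=60,
)

```text
time: 9.55
ee_pos: [0.4658, 0.0166, 0.0515]
tcp_rot: [179.9, 0.0, 98.4]
wrist_force: [0.7, 0.6, 0.0]
opening: 0.0012
```

Emit:
apply_moves(
  targets=[0,0,-0.5,0,0,0,0,0,0,-1,0,0,0,0,0,0,-1.1,0,0,0,0,0,0,-1.1,0,0,0,0],
)

```text
time: 9.95
ee_pos: [0.465, 0.0153, 0.0175]
tcp_rot: [-179.9, 0.0, 98.2]
wrist_force: [-0.0, 0.2, 0.1]
opening: 0.0002
```

```bash
python3 - <<'E'
from h import *
w=camera('wrist');s=camera('scene')
o=bot.get_obs(); print(o['time'],o['ee_pos'],o['tcp_rot'],o['wrist_force'],o['opening'],o['torque'])
cv2.imwrite('pics/w11.png',w['img'][:,:,::-1])
cv2.imwrite('pics/s11.png',cv2.resize(s['img'][200:340,170:350,::-1],None,fx=4,fy=4,interpolation=cv2.INTER_CUBIC))
E
```

```text
10.05 [0.46572551 0.01557685 0.01853091] [1.79968010e+02 7.59307387e-03 9.82583552e+01] [ 0.32142589 -0.48739108 -0.15745661] 0.0001061878104357817 [ 0.01302068 -0.09293417  0.00562458]
```

View pics/s11.png

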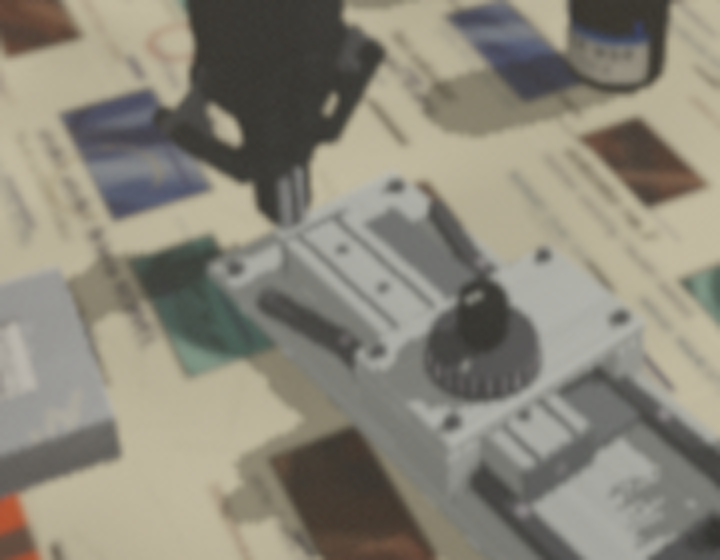

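View pics/w11.png

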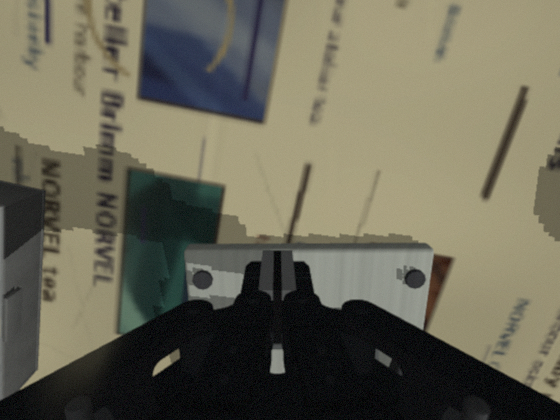

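Emit:
apply_moves(
  targets=[0.07,-0.5,0,0,0,0,0,0.14,-1,0,0,0,0,0,0.2,-1.4,0,0,0,0,0,0.26,-1.8,0,0,0,0,0,0.28,-1.95,0,0,0,0,0],
)

```text
time: 10.55
ee_pos: [0.4742, -0.0434, 0.0185]
tcp_rot: [179.9, -0.0, 98.2]
wrist_force: [-0.6, 4.0, 2.1]
opening: -0.0
```

```bash
python3 - <<'E'
from h import *
s=camera('scene')
o=bot.get_obs(); print(o['time'],o['ee_pos'],o['tcp_rot'],o['wrist_force'],o['opening'],o['torque'])
cv2.imwrite('pics/s12.png',cv2.resize(s['img'][235:395,215:395,::-1],None,fx=3.7,fy=3.7,interpolation=cv2.INTER_CUBIC))
E
```

```text
10.6 [ 0.47417958 -0.04360703  0.01835383] [1.79961811e+02 2.10075981e-02 9.82308312e+01] [ 0.37935715  0.96712963 -0.07582518] -7.34062584764939e-05 [-0.01358539  0.04220991 -0.03856518]
```

View pics/s12.png

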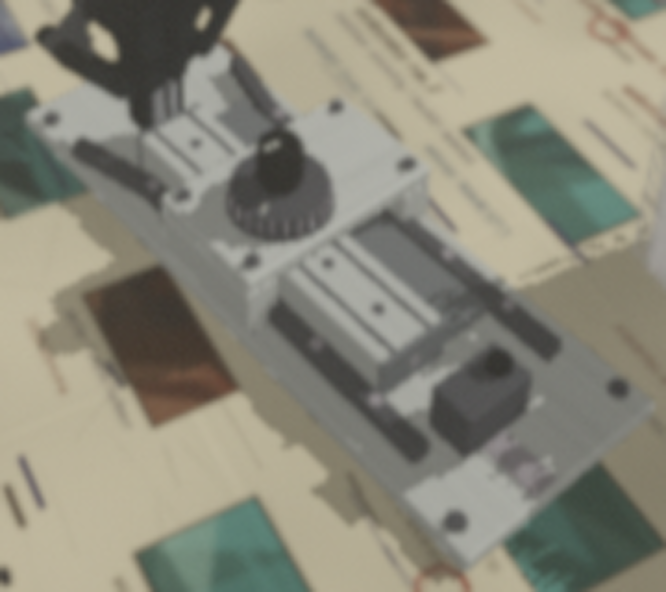

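Emit:
apply_moves(
  targets=[0.02,-0.13,0,0,0,0,0,0.04,-0.26,0,0,0,0,0,0.06,-0.38,0,0,0,0,0,0.06,-0.38,0,0,0,0,0],
)

```text
time: 11.0
ee_pos: [0.4757, -0.0542, 0.018]
tcp_rot: [-180.0, 0.0, 98.3]
wrist_force: [0.2, 0.6, 1.2]
opening: -0.0001
```

Emit:
apply_moves(
  targets=[0.006,-0.04,0,0,0,0,0,0.012,-0.08,0,0,0,0,0,0.018,-0.12,0,0,0,0,0,0.021,-0.15,0,0,0,0,0],
)

```text
time: 11.4
ee_pos: [0.4761, -0.0585, 0.0179]
tcp_rot: [-180.0, 0.0, 98.3]
wrist_force: [0.3, 2.7, 1.3]
opening: -0.0001
```

Emit:
apply_moves(
  targets=[0.006,-0.04,0,0,0,0,0,0.012,-0.08,0,0,0,0,0,0.018,-0.12,0,0,0,0,0,0.021,-0.15,0,0,0,0,0],
)

```text
time: 11.8
ee_pos: [0.4768, -0.063, 0.0179]
tcp_rot: [-180.0, -0.0, 98.3]
wrist_force: [-1.2, 3.1, 0.3]
opening: -0.0001
```

Emit:
apply_moves(
  targets=[0.006,-0.04,0,0,0,0,0,0.012,-0.08,0,0,0,0,0,0.018,-0.12,0,0,0,0,0,0.021,-0.15,0,0,0,0,0],
)

```text
time: 12.2
ee_pos: [0.4774, -0.0672, 0.0179]
tcp_rot: [-180.0, -0.0, 98.3]
wrist_force: [-0.5, 6.8, 2.4]
opening: 0.0001
```

Emit:
apply_moves(
  targets=[0.006,-0.04,0,0,0,0,0,0.012,-0.08,0,0,0,0,0,0.018,-0.12,0,0,0,0,0,0.018,-0.12,0,0,0,0,0],
)

```text
time: 12.6
ee_pos: [0.4774, -0.0673, 0.018]
tcp_rot: [180.0, -0.5, 98.4]
wrist_force: [-3.5, 25.1, 6.0]
opening: -0.0001
```

```bash
python3 - <<'E'
from h import *
s=camera('scene')
o=bot.get_obs(); print(o['time'],o['ee_pos'],o['tcp_rot'],o['wrist_force'],o['opening'],o['torque'])
cv2.imwrite('pics/s13.png',cv2.resize(s['img'][235:395,215:395,::-1],None,fx=3.7,fy=3.7,interpolation=cv2.INTER_CUBIC))
E
```

```text
12.65 [ 0.47737551 -0.06733208  0.01796997] [179.99294262  -0.48238953  98.44041458] [-2.36727789 24.79255466  6.15434199] -0.00021858155096857691 [ 5.07725263e+00  7.14823775e-01 -2.05749745e-03]
```

View pics/s13.png

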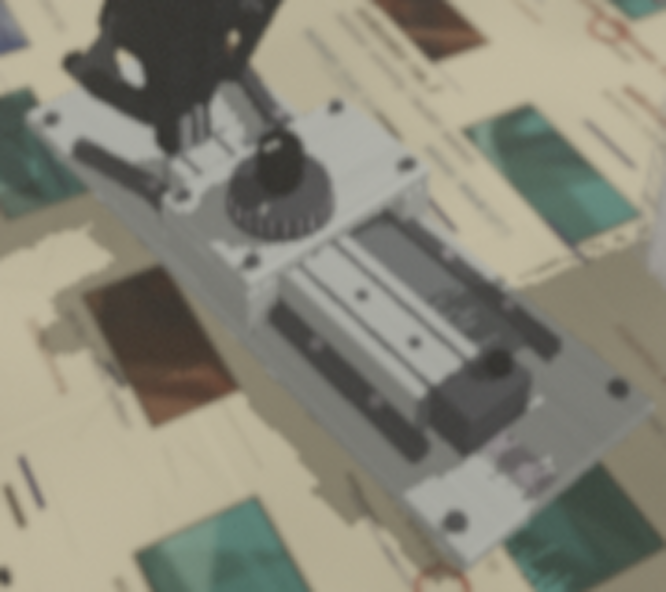

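Hard stop felt: 25 N with no further motion, and the bar's front is against the gauge block at about (430,390) in the view. The rear end is at about jig y = +71 mm, inside the expected range. Backing off.

Emit:
apply_moves(
  targets=[-0.02,0.13,0,0,0,0,0,-0.06,0.4,0,0,0,0,0,-0.12,0.8,0,0,0,0,0,-0.12,0.8,1,0,0,0,0,-0.12,0.8,2.2,0,0,0,0],
)

```text
time: 13.15
ee_pos: [0.4731, -0.0462, 0.0834]
tcp_rot: [-179.8, -0.0, 98.3]
wrist_force: [0.1, -0.7, 0.7]
opening: -0.0002
```

Emit:
apply_moves(
  targets=[0,0,1.4,0,0,0,0.5,0,0,2.4,0,0,0,0.5,0,0,2.4,0,0,0,0.5],
)

```text
time: 13.45
ee_pos: [0.4761, -0.0468, 0.1605]
tcp_rot: [179.6, 0.1, 98.3]
wrist_force: [-0.1, -0.3, -0.6]
opening: 0.042
```

```bash
python3 - <<'E'
from h import *
s=camera('scene');w=camera('wrist')
o=bot.get_obs(); print(o['time'],o['ee_pos'],o['tcp_rot'],o['q'],o['wrist_force'],o['opening'])
cv2.imwrite('pics/w14.png',w['img'][:,:,::-1]);np.savez('w14.npz',**w);np.savez('s14.npz',**s)
cv2.imwrite('pics/s14.png',cv2.resize(s['img'][235:395,215:395,::-1],None,fx=3.7,fy=3.7,interpolation=cv2.INTER_CUBIC))
print(proj(w,jp([-.015,0,.0865],[.5045,-.146,8.3])[0]))
E
```

```text
13.55 [ 0.47464852 -0.046713    0.1563242 ] [1.79934953e+02 3.22616352e-02 9.82931359e+01] [-5.61134693e+00 -5.95519372e+00 -9.07723971e+00  8.68070600e+01
 -1.56851217e-02  7.60954892e+01] [ 0.29234463 -0.0038645  -0.83239995] 0.0428379440530176
[275.72758315 346.47347544]
```

View pics/w14.png

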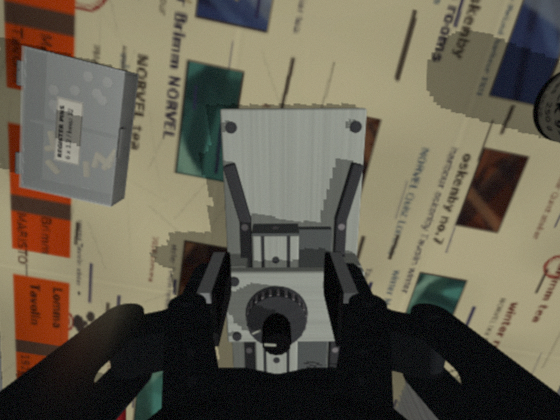

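View pics/s14.png

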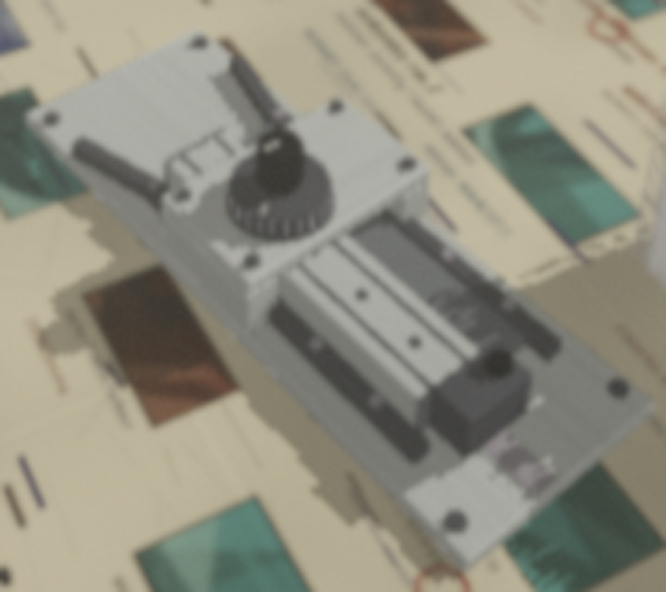

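```bash
python3 - <<'E'
from h import *
w=dict(np.load('w14.npz'))
cv2.imwrite('pics/w14z.png',cv2.resize(w['img'][215:375,220:350,::-1],None,fx=3.7,fy=3.7,interpolation=cv2.INTER_CUBIC))
for z,r in ((.0865,.0105),(.060,.025)):
    o=np.array([proj(w,jp([-.015+r*np.cos(a),r*np.sin(a),z],[.5045,-.146,8.3])[0]) for a in np.arange(4)*np.pi/2]); print(((o-[220,215])*3.7+1.35).round().tolist())
E
```

```text
[[259.0, 488.0], [208.0, 444.0], [156.0, 488.0], [208.0, 530.0]]
[[319.0, 406.0], [207.0, 308.0], [96.0, 406.0], [208.0, 499.0]]
```

View pics/w14z.png

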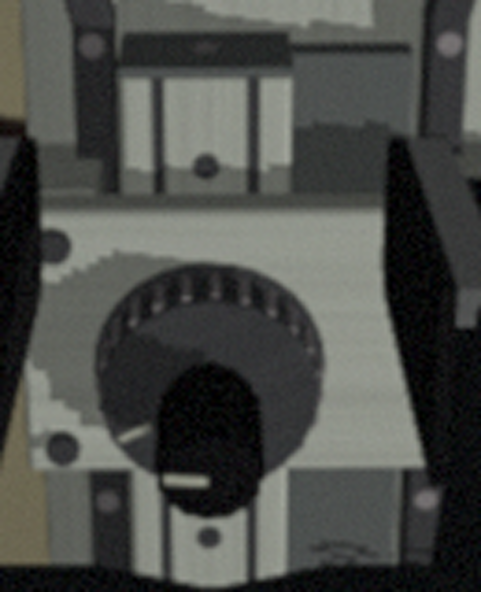

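Emit:
apply_moves(
  targets=[0.15,-1,0,0,0,0,1,0.3,-2,0,0,0,0,1,0.45,-3,-0.4,0,0,0,1,0.5,-3.33,-1.3,0,0,0,1,0.5,-3.33,-1.7,0,0,0,1],
)

```text
time: 14.05
ee_pos: [0.4879, -0.1475, 0.1012]
tcp_rot: [-179.8, -0.1, 98.2]
wrist_force: [-0.4, 0.5, 0.1]
opening: 0.0849
```

Emit:
apply_moves(
  targets=[0,0,0,0,0,0,1,0,0,0,0,0,0,1],
)

```text
time: 14.25
ee_pos: [0.4891, -0.1461, 0.105]
tcp_rot: [-180.0, -0.0, 98.3]
wrist_force: [-0.4, -0.1, 0.0]
opening: 0.0853
```

```bash
python3 - <<'E'
from h import *
w=camera('wrist');s=camera('scene')
o=bot.get_obs(); print(o['time'],o['ee_pos'],o['tcp_rot'],o['wrist_force'],o['opening'])
cv2.imwrite('pics/w15.png',w['img'][:,:,::-1]);np.savez('w15.npz',**w);np.savez('s15.npz',**s)
cv2.imwrite('pics/s15.png',cv2.resize(s['img'][225:345,215:365,::-1],None,fx=4.7,fy=4.7,interpolation=cv2.INTER_CUBIC))
for z,r in ((.0865,.0105),(.060,.025)):
    print([np.round(proj(w,jp([-.015+r*np.cos(a),r*np.sin(a),z],[.5045,-.146,8.3])[0])).tolist() for a in np.arange(4)*np.pi/2])
E
```

```text
14.35 [ 0.48982818 -0.14626465  0.10605477] [1.7992916e+02 3.2933559e-02 9.8349273e+01] [0.88184816 0.77012219 1.35791326] 0.08550990988246428
[[298.0, 255.0], [277.0, 236.0], [257.0, 255.0], [277.0, 274.0]]
[[320.0, 236.0], [277.0, 195.0], [235.0, 236.0], [277.0, 274.0]]
```

View pics/w15.png

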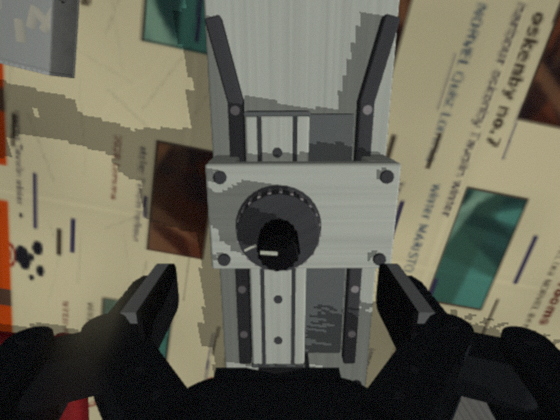

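View pics/s15.png

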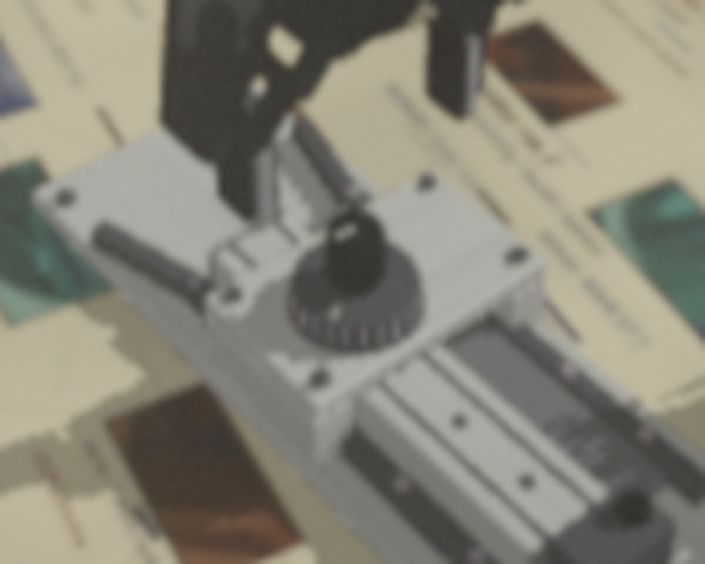

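Knob top at wrist pixels 258–300 × 233–271, within about 1 mm of the predicted position; its pointer lies to the left. Descending around it.

Emit:
apply_moves(
  targets=[0.03,0,-0.5,0,0,0,1,0.03,0,-1,0,0,0,1,0.03,0,-1.27,0,0,0,1,0.03,0,-1.27,0,0,0,1],
)

```text
time: 14.75
ee_pos: [0.4892, -0.1465, 0.0649]
tcp_rot: [-179.8, -0.1, 98.3]
wrist_force: [-0.7, -0.5, 0.3]
opening: 0.0855
```

Emit:
apply_moves(
  targets=[0,0,0,0,0,0,0.15,0,0,0,0,0,0,0.15,0,0,0,0,0,0,0.15,0,0,0,0,0,0,0.15,0,0,0,0,0,0,0.15],
  newtons=60,
)

```text
time: 15.25
ee_pos: [0.4899, -0.1471, 0.0675]
tcp_rot: [-180.0, 0.0, 98.3]
wrist_force: [-3.5, -0.7, 1.2]
opening: 0.0188
```

```bash
python3 - <<'E'
from h import *
w=camera('wrist');s=camera('scene')
o=bot.get_obs(); print(o['time'],o['ee_pos'],o['tcp_rot'],o['q'],o['wrist_force'],o['torque'],o['opening'])
cv2.imwrite('pics/w16.png',w['img'][:,:,::-1])
cv2.imwrite('pics/s16.png',cv2.resize(s['img'][225:345,215:365,::-1],None,fx=4.7,fy=4.7,interpolation=cv2.INTER_CUBIC))
E
```

```text
15.35 [ 0.48991802 -0.14704555  0.06750962] [-1.79973097e+02  2.23220572e-02  9.82804349e+01] [-1.66891670e+01 -2.34616720e-01 -1.34306747e+01  7.68189073e+01
 -3.15923088e-02  6.50304075e+01] [-4.77486008 -1.3101854   4.94627501] [-0.12417186  0.90211036  0.00477399] 0.018729160980162893
```

View pics/w16.png

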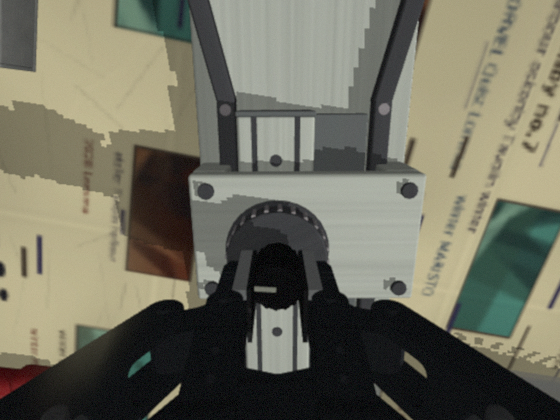

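View pics/s16.png

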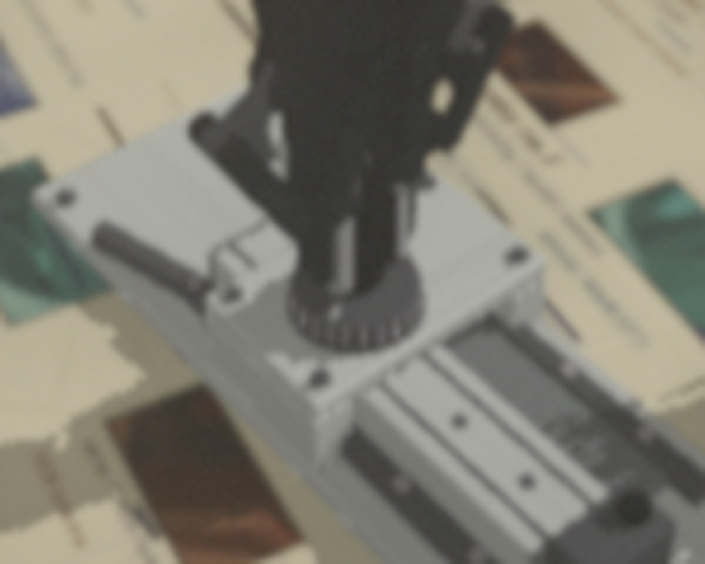

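Emit:
apply_moves(
  targets=[0,0,0,0,0,-0.7,0.15,0,0,0,0,0,-1.5,0.15,0,0,0,0,0,-2.3,0.15,0,0,0,0,0,-3,0.15,0,0,0,0,0,-3,0.15],
)

```text
time: 15.85
ee_pos: [0.4899, -0.1471, 0.0675]
tcp_rot: [-180.0, 0.0, 80.1]
wrist_force: [-5.1, -0.8, 5.7]
opening: 0.0186
```

```bash
python3 - <<'E'
from h import *
w=camera('wrist');s=camera('scene')
o=bot.get_obs(); print(o['time'],o['ee_pos'],o['tcp_rot'],o['wrist_force'],o['torque'],o['opening'])
a=cv2.resize(w['img'][150:370,180:380,::-1],None,fx=2,fy=2,interpolation=cv2.INTER_CUBIC)
b=cv2.resize(s['img'][255:325,255:325,::-1],(440,440),interpolation=cv2.INTER_CUBIC)
b=cv2.resize(b,(400,440)); cv2.imwrite('pics/m17.png',np.hstack([a,b]))
E
```

```text
15.95 [ 0.48988632 -0.14707009  0.06751674] [-1.79980889e+02  2.72692064e-02  8.02595212e+01] [-5.12851932 -0.05191375  5.77061866] [-0.08377414  0.95632121 -0.131992  ] 0.018863961582532406
```

View pics/m17.png

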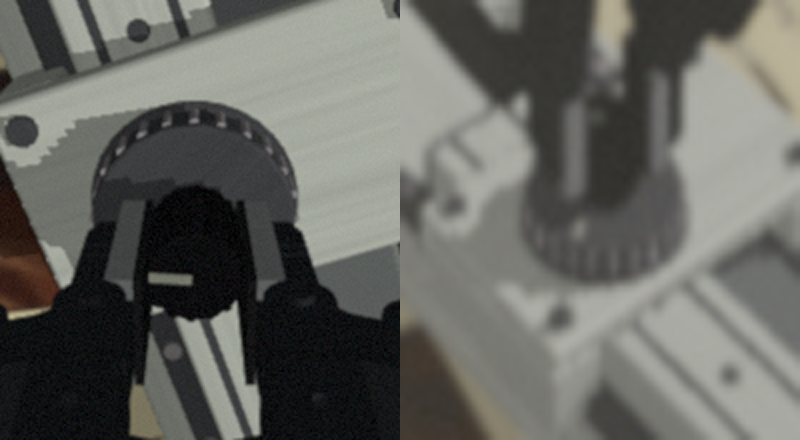

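Pointer stays fixed relative to the fingers, so the knob turns with them (torque 0.13 N m). The ring mark stays at scene pixel (286,291). Continuing.

Emit:
apply_moves(
  targets=[0,0,0,0,0,-0.8,0.15,0,0,0,0,0,-1.6,0.15,0,0,0,0,0,-2.4,0.15,0,0,0,0,0,-3.2,0.15,0,0,0,0,0,-4,0.15],
)

```text
time: 16.45
ee_pos: [0.4898, -0.1471, 0.0675]
tcp_rot: [-180.0, 0.0, 56.1]
wrist_force: [-5.9, 0.4, 5.6]
opening: 0.0188
```

Emit:
apply_moves(
  targets=[0,0,0,0,0,-0.8,0.15,0,0,0,0,0,-1.6,0.15,0,0,0,0,0,-2.4,0.15,0,0,0,0,0,-3.2,0.15,0,0,0,0,0,-4,0.15],
)

```text
time: 16.95
ee_pos: [0.4897, -0.147, 0.0675]
tcp_rot: [-180.0, 0.0, 32.1]
wrist_force: [-5.6, 0.6, 5.8]
opening: 0.0187
```

Emit:
apply_moves(
  targets=[0,0,0,0,0,-0.6,0.15,0,0,0,0,0,-1.2,0.15,0,0,0,0,0,-1.6,0.15,0,0,0,0,0,-1.6,0.15],
)

```text
time: 17.35
ee_pos: [0.4897, -0.147, 0.0675]
tcp_rot: [-180.0, 0.0, 22.6]
wrist_force: [-5.8, 1.0, 6.2]
opening: 0.0191
```

```bash
python3 - <<'E'
from h import *
w=camera('wrist');s=camera('scene')
o=bot.get_obs(); print(o['time'],o['ee_pos'],o['tcp_rot'],o['wrist_force'],o['torque'],o['opening'],o['q'])
a=cv2.resize(w['img'][150:370,180:380,::-1],None,fx=2,fy=2,interpolation=cv2.INTER_CUBIC)
b=cv2.resize(s['img'][255:325,255:325,::-1],(440,440),interpolation=cv2.INTER_CUBIC)
b=cv2.resize(b,(400,440)); cv2.imwrite('pics/m18.png',np.hstack([a,b]))
E
```

```text
17.45 [ 0.48968601 -0.14696521  0.06747821] [-1.79991708e+02  4.76852324e-02  2.26674484e+01] [-4.70859849 -0.08201491  5.85731274] [ 0.06944287  1.10464279 -0.0485962 ] 0.01890605408366351 [-1.66923369e+01 -2.39621627e-01 -1.34391778e+01  7.68425717e+01
 -2.38301792e-02  1.40640227e+02]
```

View pics/m18.png

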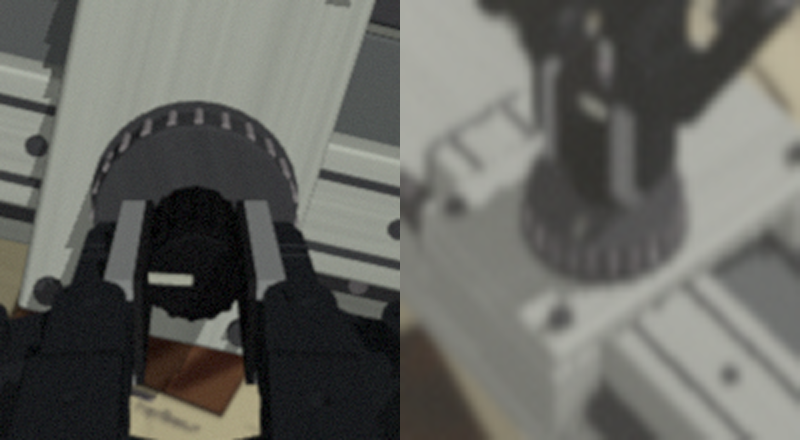

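Emit:
apply_moves(
  targets=[0,0,0,0,0,-0.3,0.15,0,0,0,0,0,-0.3,0.15,0,0,0,0,0,-0.3,0.7,0,0,0,0,0,-0.3,0.7,0,0,0,0,0,-0.3,0.7],
)

```text
time: 17.95
ee_pos: [0.4904, -0.1469, 0.0669]
tcp_rot: [180.0, -0.0, 20.9]
wrist_force: [0.1, -0.8, -0.7]
opening: 0.0596
```

Emit:
apply_moves(
  targets=[0,0,0,0,0,0,0.7,0,0,0.6,0,0,0,0.7,0,0,1.8,0,0,0,0.7,0,0.6,3,0,0,0,0.7,0,1.8,3.6,0,0,0,0.7],
)

```text
time: 18.45
ee_pos: [0.4911, -0.0938, 0.1779]
tcp_rot: [179.9, -0.2, 20.7]
wrist_force: [1.1, 0.8, -1.0]
opening: 0.0596
```

Emit:
apply_moves(
  targets=[-0.2,1.4,0,0,0,0,0.7,-0.4,2.8,0,0,0,0,0.7,-0.4,2.8,0,0,0,0,0.7,-0.4,2.8,0,0,0,0,0.7],
)

```text
time: 18.85
ee_pos: [0.4783, -0.0081, 0.175]
tcp_rot: [180.0, -0.0, 21.0]
wrist_force: [-0.2, -0.1, 0.8]
opening: 0.0598
```

```bash
python3 - <<'E'
from h import *
t=camera('top');s=camera('scene')
o=bot.get_obs(); print(o['time'],o['ee_pos'],o['tcp_rot'],o['wrist_force'],o['torque'],o['opening'])
cv2.imwrite('pics/s19.png',cv2.resize(s['img'][235:395,215:395,::-1],None,fx=3.7,fy=3.7,interpolation=cv2.INTER_CUBIC))
cv2.imwrite('pics/t19.png',cv2.resize(t['img'][190:290,260:430,::-1],None,fx=4.5,fy=4.5,interpolation=cv2.INTER_CUBIC))
E
```

```text
18.95 [ 0.47842512 -0.00941543  0.17483346] [1.79987784e+02 1.43441492e-03 2.08730218e+01] [-0.15446476 -0.86539391 -0.17742267] [-0.03807266 -0.02576956  0.02680744] 0.05956565583718705
```

View pics/s19.png

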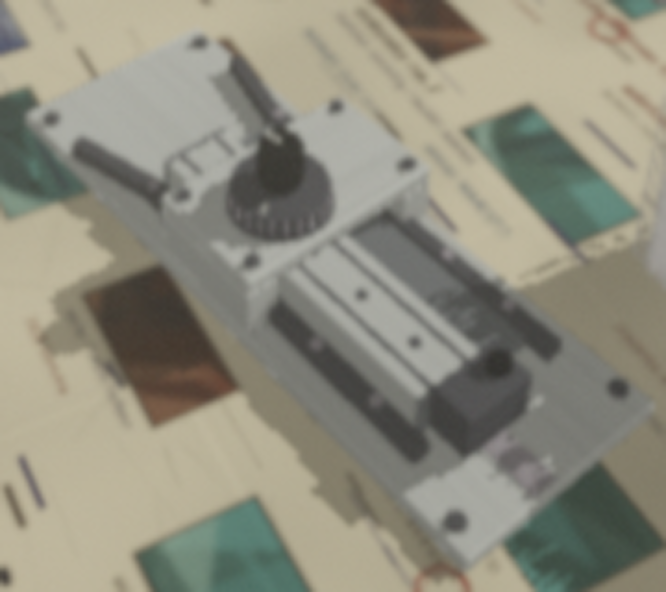

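View pics/t19.png

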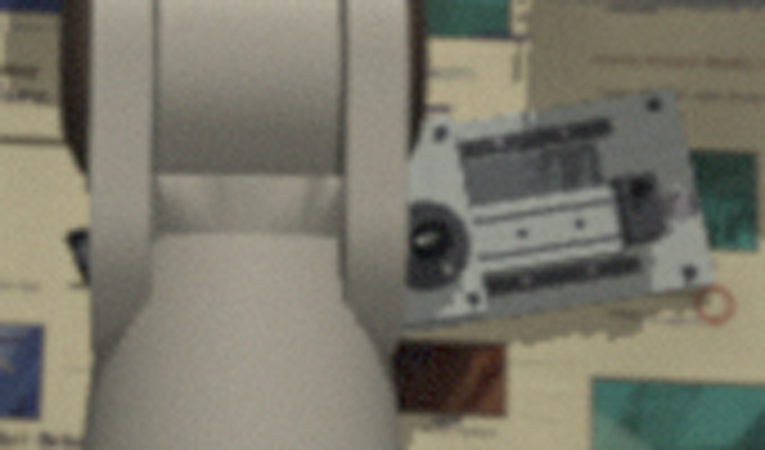

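```bash
python3 - <<'E'
from workcell import bot
print(bot.job_done()); print(bot.get_obs()['time'])
E
```

```text
the job is handed in; nothing more can be done
None
the job is handed in; nothing more can be done
```

The squeegee is loaded and clamped, and I handed the job in at about 19 s of the 61 s allowed; the hand-in reports no verdict.

- **Loading:** I gripped the bar, laid it on the bed and slid it under the bridge. I then pushed its rear end with shut fingers until it met a hard stop: 25 N with no further motion. The rear end was then at about jig y = +71 mm, inside the expected 50 to 74 mm.
- **Clamping:** I turned only the inner knob, 77° (1.35 rad) clockwise. Its pointer stayed fixed relative to the fingers when checked at 18° and 76°, so there was no sign of slip.
- **Last pictures:** The bar was still against the gauge block after tightening. The ring mark was at the same pixel as before, and the gripper was clear of everything.

**Not measured directly:** The gauge pin's travel and the foot's force. I inferred them from the hard stop and the knob's turn.

**Disagreements:** The top and wrist cameras differed by 1 to 2 mm on the clamp and knob positions. The gripper's opening reading was 2 to 3 mm below the true widths of the bar and knob. I saw no effect from either.

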